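# Stand a painted sample in the test stand and hold the colour meter on its spot

## Robot

A 6-joint arm with a two-finger parallel gripper is mounted at the origin on the work surface. World frame = base frame: x ahead of the robot, y to its left, z up, the work surface at z = 0. Lengths are in m, angles in rad, forces in N, time in s.
With the tool pointing down it reaches from about 0.35 to 0.975 m from the base axis. Payload 7.1 kg.
Tool frame: the origin (TCP) lies midway between the tips of the shut fingers; the grasp point (between the pads) lies 19 mm behind it (manip.hold_point_z is the distance from the TCP to the grasp point, in m); z points along the fingers, y is the line along which they close (so a half turn about z gives the same grasp; the last joint's range is limited). The gripper opens to 88 mm and grips with 3 to 60 N. Pads are 20 mm wide; open, the fingers measure 115 mm over their backs; the gripper's body (75 mm by 178 mm) begins 61 mm behind the grasp point.
Start: joints at [1.312, 0.423, 1.63, -0, 1.089, -0.019], TCP at [0.148, 0.607, 0.223] pointing down, gripper open.
Joint ranges: [-3, 3], [-0.9, 2.11], [0.09, 2.58], [-1.31, 4.45], [0.11, 2.69], [-2.54, 2.54]. Speed limits (rad/s): [2.39, 2.39, 3.01, 3.14, 3.14, 3.14].

## Interface

Orientations are given as a unit quaternion [x, y, z, w].
In Python, from cell import manip, planner, telemetry, eyes, recognise, landmark_of gives the robot as it stands. The module is installed in compiled form; this text tells all that it offers. Calls block until the motion is done:
- manip.reach(position, orientation): joint-space move of the TCP to a pose.
- manip.servo_line(position, rot=None, vel=0.15, f_stop=None): straight line of the TCP; rot=None keeps the orientation; vel is the mean speed in m/s. With f_stop (N) it stops when the force on the tool has changed by that much, and returns True; else False.
- manip.set_joints(angles): joint-space move.
- manip.gripper_to(opening, strength=None): finger opening in m; strength is the grip in N (None keeps the last); returns when the fingers have stopped.
- manip.hold(seconds).
- planner.ik(position, orientation): joint angles nearest the present ones, or None.
- telemetry.read_state(): the state.
- eyes.grab_frame(name): name is "scene" or "top" or "wrist"; returns a dict with "pixels" (420x560x3 uint8, red, green, blue), "fx", "fy", "cx", "cy" (pixels), "extrinsics" (4x4, takes a point from camera to world coordinates). Camera axes: x right, y down, z forward; pixel columns grow to the right and rows downward; lengths in m; the calibration is good to about 2 mm. A picture is of the moment at which its call begins. There is no depth.
A pose or a line that the arm cannot do raises manip.PlanningError and nothing moves.
- manip.finish_job(): hands the job in; it is judged then, once.
Trained networks look in a picture, given as the dict that the camera call returned (one of the last four; its "shot" number tells which), for a name from the list of things; names that differ only in an ending like _2 or _b are one class to them, and where a whole thing is asked for, a point or a joint stands for the part that bears it (a point fixed in the world has none). Each returns a list of dicts, best first, with "conf" (0 to 1); they miss things now and then, are a little off and sometimes report something else, mostly with a low value. They report only what shows in the picture. A call takes as long as a camera call. They do not tell look-alikes from the thing itself.
- recognise(picture, target): "xy" ([column, row] in pixels, amid what is visible of it).
- landmark_of(picture, target): "xy" ([column, row] in pixels: a listed point, or the origin of a listed thing).
The state is a dict: "clock": time; "qpos": joint angles; "qd": joint speeds; "joint_efforts": joint torques, N m; "tool_pos": TCP position; "tcp_rot": TCP orientation; "wrist_force": force on the tool from outside, world axes, zero at the start; "torque": the same for the moment, N m; "finger_gap": finger opening in m; "grasp_force": force on a finger pad.
Only numpy, scipy, OpenCV 4.12 (cv2) and the standard library are available. Lean on these libraries where they do the work, as an engineer would, in place of code of your own. Each camera call takes 0.05 s, during which the arm holds its last target. There are 200 camera calls.

## Task

Take the blue sample panel out of the drying rack and stand it on edge in the slot of the metal test stand, bottom fully down on the slot floor, centred along the slot, with its marked face away from the stand's tall backrest, and let go of it. Then pick up the colour meter and finish holding it in the air, level and square to the panel, with its nose on the centre of the marked spot, pressed gently so that the spring nose is pushed in about half way; do not put it down or let go, the job ends while the gripper holds it there. Leave the other panels and everything else on the table where they are.

Things in the scene. Friction and masses are not known exactly. Their poses are not given: they have to be found in the camera images.
- blue_panel: Blue board, 12 mm thick (own x), 100 mm wide (y), 140 mm tall (z), about 0.14 kg, loose, upright in one slot of the drying rack. Origin: centre of its bottom edge. Own +x is the normal of the face with the round test mark; at the start it looks away from the robot, within 15 degrees of world +x. Grip it by its top edge, across the 12 mm.
- spot (a point): Centre of the round test mark on the blue panel's +x face: a white disc 36 mm across with a black ring of 26 mm and a black dot in the middle. It lies 95 mm above the panel's bottom edge, on its centre line, 6 mm in front of the panel's origin. Its axes are the panel's.
- test_stand: Test stand, black base and aluminium walls, fixed. Origin: centre of the slot, at table height; z up; own +x within 20 degrees of world +x. On the -x side of the slot is the tall backrest (10 mm thick, top 95 mm above the table), on the +x side a lip (8 mm thick, top 52 mm). Base from x = -85 to +25 mm, 130 mm wide. The marked face goes to +x.
- slot (a point): Centre of the test stand's slot floor, 12 mm above the table. Axes are the stand's: the slot runs along y (120 mm long, open at both ends) and is 16 mm wide in x.
- meter: Colour meter, loose, upright on the table, 0.26 kg. Origin: centre of its underside. Foot 56 x 54 x 12 mm, then a grey body 36 mm (own x) by 30 mm (own y) up to 125 mm. An orange barrel (24 mm diameter, axis 65 mm up) points to own -x, ending 45 mm from the body's axis. Own -x is within 30 degrees of world -x at the start. Grip across the 30 mm, about 100 mm up.
- nose_tip (a point): Centre of the flat end of the meter's steel nose (16 mm diameter). With the nose out it lies 60 mm from the body's axis towards the meter's own -x, 65 mm above the underside; it moves with the nose. Its axes are the meter's.
- nose (a joint): How far the spring nose is pushed into the barrel: 0 fully out, 0.010 m fully in. It takes 0.8 N to start and 4.8 N when fully in (400 N/m); about 2.8 N at half way.
- drying_rack: Wooden drying rack, fixed. Origin: centre of its underside. Slots run along own y, 130 mm long, at own x = -52, 0 and +52 mm, each 16 mm wide, floor 12 mm and slot walls (10 mm thick) up to 52 mm above the table. Holds the three panels in any order.
- red_panel: Red panel of the same size, in the drying rack, origin at the centre of its bottom edge; leave it.
- yellow_panel: Yellow panel of the same size, in the drying rack, origin at the centre of its bottom edge; leave it.
- brush_jar: Steel jar of paint brushes, 84 mm diameter, 100 mm tall, brushes up to about 220 mm; origin at the centre of its underside; leave it.
- varnish: Amber bottle, 54 mm diameter, 130 mm tall; origin at the centre of its underside; leave it.
- green_pot: Green paint pot with white cap, 60 mm diameter, 60 mm tall; origin at the centre of its underside; leave it.
- orange_pot: Orange paint pot with white cap, 60 mm diameter, 60 mm tall; origin at the centre of its underside; leave it.
- flat_brush: Flat brush with blue handle lying on the table, 175 mm long along own x (from -100 to +75 mm of its origin), 28 mm wide, 10 mm high; leave it.
There are look-alikes about, which are no part of the job. Of the things that look like the test_stand, the larger one is meant.

How it is judged:
On the way, in this order (a step that is already met when the one before it is completed fails the run):
1. the blue panel stands on edge, fully down in the test stand's slot, marked face away from the backrest, released (x of blue_panel in the frame of test_stand between -0.006 and 0.006 m and y of blue_panel in the frame of test_stand between -0.02 and 0.02 m and z of blue_panel in the frame of test_stand between 0.0095 and 0.0155 m and angle between blue_panel's own z axis and vertical below 0.12 rad and x of spot in the frame of test_stand above 0 m and contact force between blue_panel and the fingers below 0.05 N), for 0.2 s.
2. the meter is picked up off the table (height (world z) of meter above 0.02 m and contact force between meter and the fingers above 1 N), for 0.2 s.
At the end, for the whole second after the job is handed in: Blue panel seated in the slot (6 mm across, 20 mm along, 3 mm deep, lean < 7 deg), mark outwards, released. Meter held > 20 mm up, touching neither stand nor table, upright within 5.7 deg, square within 7.4 deg, nose within 7 mm of the spot centre, pushed in 2 to 8 mm (0.8 to 6 N), all still (all of step 1 and all of step 2 and angle between meter's own z axis and vertical below 0.1 rad and angle between the x axis of meter and the x axis of blue_panel, either way round below 0.13 rad and distance between nose_tip and spot below 0.007 m and value of joint nose between 0.002 and 0.008 m and contact force between meter and blue_panel between 0.8 and 6 N and contact force between meter and test_stand below 0.1 N and linear speed of each of meter, blue_panel below 0.02 m/s); the arm keeps its last pose, push and grip.
It fails at once if another panel or anything else on the table is moved (panels 20 mm, the rest 30 mm) (distance of any of red_panel, yellow_panel from where it was at the start of the episode above 0.02 m or distance of any of brush_jar, varnish, green_pot, orange_pot, flat_brush from where it was at the start of the episode above 0.03 m).
It fails at once if the meter is pressed hard on the panel (over 15 N) (contact force between meter and blue_panel above 15 N).
It also fails if it takes over 72 s, if anything falls off the work surface, if the arm or the gripper's body presses on something with over 40 N, if the wrist force passes 120 N, or if a joint passes its speed limit or range.

## Working session

There is one attempt and no reset: what is moved stays moved. The work goes in short steps, each a Python script; the robot and the scene stay as the last script left them, time stands still between calls to the robot, and variables do not carry over. Pictures are saved under pics/ and viewed, at most 11 in all, crops included, and the job is handed in when it is done.

```bash
mkdir -p pics; ls; cat > h.py <<'E'
import numpy as np, cv2
from cell import manip, planner, telemetry, eyes, recognise, landmark_of
def save(p,n): cv2.imwrite('pics/'+n,cv2.cvtColor(p['pixels'],cv2.COLOR_RGB2BGR))
def ray(p,uv):
    E=np.array(p['extrinsics']); d=np.array([(uv[0]-p['cx'])/p['fx'],(uv[1]-p['cy'])/p['fy'],1.])
    return E[:3,3],E[:3,:3]@d
def atz(p,uv,z):
    o,d=ray(p,uv); return o+d*(z-o[2])/d[2]
def proj(p,X):
    E=np.array(p['extrinsics']); c=(np.atleast_2d(X)-E[:3,3])@E[:3,:3]
    return np.c_[c[:,0]/c[:,2]*p['fx']+p['cx'],c[:,1]/c[:,2]*p['fy']+p['cy']]
E
python3 - <<'E'
from h import *
np.set_printoptions(precision=3,suppress=True)
Z={'blue_panel':.012,'test_stand':0,'slot':.012,'meter':0,'nose_tip':.065,'drying_rack':0,'red_panel':.012,'yellow_panel':.012,'spot':.107,'brush_jar':0,'varnish':0,'green_pot':0,'orange_pot':0,'flat_brush':0}
for c in ['top','scene']:
    p=eyes.grab_frame(c); save(p,c+'0.png'); print(c,p['fx'],np.array(p['extrinsics']))
    for n,z in Z.items():
        for r in landmark_of(p,n)[:3]: print(n,np.round(r['xy'],1),round(r['conf'],2),atz(p,r['xy'],z))
E
```

```text
pics
top 451.764416620017 [[-0.001 -0.994  0.108  0.418]
 [-1.     0.    -0.009 -0.022]
 [ 0.009 -0.108 -0.994  1.47 ]
 [ 0.     0.     0.     1.   ]]
blue_panel [194.2 242. ] 0.58 [0.48  0.244 0.012]
test_stand [304.3 281.4] 0.96 [ 0.353 -0.11   0.   ]
test_stand [279.1 231.3] 0.82 [ 0.515 -0.029  0.   ]
slot [299.9 286.1] 0.79 [ 0.339 -0.095  0.012]
slot [282.3 234.6] 0.77 [ 0.503 -0.04   0.012]
meter [346.8 216.1] 0.71 [ 0.564 -0.251  0.   ]
nose_tip [195.9 245.7] 0.53 [0.466 0.229 0.065]
nose_tip [352.1 228.3] 0.35 [ 0.52  -0.257  0.065]
drying_rack [196.6 230.3] 0.97 [0.518 0.239 0.   ]
red_panel [197.5 210.1] 0.65 [0.583 0.235 0.012]
yellow_panel [193.7 228.7] 0.62 [0.523 0.247 0.012]
spot [279.6 234.2] 0.57 [ 0.499 -0.03   0.107]
spot [194.9 239.8] 0.55 [0.482 0.225 0.107]
spot [191.3 227.6] 0.44 [0.519 0.236 0.107]
brush_jar [135.1 205.4] 0.73 [0.6   0.442 0.   ]
varnish [380.8 184.9] 0.86 [ 0.668 -0.365  0.   ]
varnish [133.9 205.9] 0.6 [0.598 0.445 0.   ]
green_pot [240.8 161.3] 0.57 [0.747 0.097 0.   ]
orange_pot [278.8 160.9] 0.71 [ 0.748 -0.029  0.   ]
flat_brush [412.  
[... 586 characters left out ...]
12]
slot [302.3 172.6] 0.35 [0.532 0.24  0.012]
meter [230.  283.4] 0.78 [ 0.567 -0.25   0.   ]
nose_tip [205.5 254.8] 0.37 [ 0.506 -0.251  0.065]
drying_rack [303.1 175.7] 0.6 [0.535 0.242 0.   ]
red_panel [320.  175.9] 0.81 [0.588 0.249 0.012]
yellow_panel [298.9 172.4] 0.64 [0.523 0.237 0.012]
spot [284.6 148.6] 0.61 [0.489 0.2   0.107]
brush_jar [342.9 150.9] 0.61 [0.593 0.442 0.   ]
varnish [255.4 331.4] 0.84 [ 0.686 -0.343  0.   ]
green_pot [340.6 247.3] 0.68 [ 0.754 -0.014  0.   ]
green_pot [359.5 224.2] 0.66 [0.767 0.097 0.   ]
orange_pot [341.8 246. ] 0.69 [ 0.755 -0.008  0.   ]
orange_pot [253.5 335.2] 0.54 [ 0.687 -0.353  0.   ]
flat_brush [111.4 323. ] 0.77 [ 0.401 -0.465  0.   ]
```

View pics/top0.png

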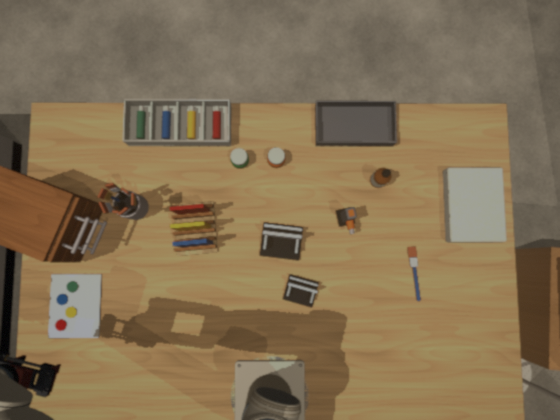

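View pics/scene0.png

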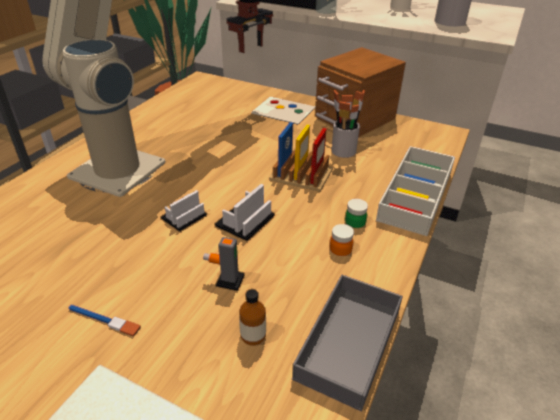

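Top view: blue panel at about (190,242), in the rack slot nearest the robot. The large stand is at (282,240) and its small look-alike at (301,290). The meter is at (347,217) with its orange nose pointing down in the image (-x). The scene view agrees. Next I take close wrist views to get accurate yaw.

```bash
cat >> h.py <<'E'
from scipy.spatial.transform import Rotation as R
def down(yaw): # tool y axis at angle yaw from world x, z down
    y=np.array([np.cos(yaw),np.sin(yaw),0]); z=np.array([0,0,-1.]); return R.from_matrix(np.c_[np.cross(y,z),y,z]).as_quat()
E
python3 - <<'E'
from h import *
np.set_printoptions(precision=3,suppress=True)
s=telemetry.read_state(); T=np.eye(4); T[:3,:3]=R.from_quat(s['tcp_rot']).as_matrix(); T[:3,3]=s['tool_pos']
print(T, manip.hold_point_z)
p=eyes.grab_frame('wrist'); C=np.linalg.inv(T)@np.array(p['extrinsics']); print(C, p['fx'],p['cx'])
np.save('C.npy',C)
yaw=np.arctan2(T[1,1],T[0,1])
def look(name,tgt,h,n,yaw):
    # put the optical axis over tgt
    q=down(yaw); Rm=R.from_quat(q).as_matrix(); d=Rm@C[:3,2]; o=Rm@C[:3,3]
    pos=np.array([*tgt[:2],0])-0; pos=np.array([tgt[0],tgt[1],h]); cam=pos+o; k=(tgt[2]-cam[2])/d[2]; hit=cam+k*d
    pos[:2]+=np.array(tgt[:2])-hit[:2]
    manip.reach(pos.tolist(),q.tolist()); manip.hold(.2)
    p=eyes.grab_frame('wrist'); save(p,n)
    np.savez(name,pixels=p['pixels'],fx=p['fx'],fy=p['fy'],cx=p['cx'],cy=p['cy'],extrinsics=p['extrinsics'])
    return p
for name,t,h,names in [('rack',(.49,.24,.1),.3,{'blue_panel':.012,'drying_rack':0,'yellow_panel':.012}),('stand',(.51,-.035,.05),.25,{'slot':.012,'test_stand':0}),('meter',(.565,-.25,.06),.3,{'meter':0,'nose_tip':.065})]:
    for y in ([0] if name!='meter' else [np.pi/2]):
        try: p=look(name,t,h,name+'_w.png',y)
        except manip.PlanningError as e:
            print(name,e); p=look(name,t,h,name+'_w.png',y-np.pi)
    for n,z in names.items():
        for r in landmark_of(p,n)[:2]: print(n,np.round(r['xy'],1),round(r['conf'],2),atz(p,r['xy'],z))
    s=telemetry.read_state();print(s['clock'],s['qpos'],s['wrist_force'])
a=[cv2.imread(f'pics/{n}_w.png') for n in ('rack','stand','meter')]
cv2.imwrite('pics/m.png',cv2.resize(np.vstack([np.hstack(a[:2]),np.hstack([a[2],a[2]*0])]),(800,600)))
E
```

```text
[[-0.971  0.238 -0.     0.148]
 [ 0.238  0.971  0.     0.607]
 [ 0.     0.    -1.     0.223]
 [ 0.     0.     0.     1.   ]] 0.0187
[[ 0.001 -0.952 -0.307  0.085]
 [ 1.     0.001 -0.001 -0.   ]
 [ 0.001 -0.307  0.952 -0.163]
 [ 0.     0.     0.     1.   ]] 297.3113566742352 275.77663117219936
blue_panel [266.2 198.5] 0.63 [0.475 0.23  0.012]
drying_rack [297.5 191.1] 0.56 [0.525 0.239 0.   ]
yellow_panel [295.1 189.5] 0.79 [0.52  0.245 0.012]
yellow_panel [298.4 190.2] 0.64 [0.525 0.244 0.012]
3.7167 [0.486 0.246 1.697 0.    1.198 0.485] [0.186 1.071 0.102]
slot [166.8 249.5] 0.89 [ 0.349 -0.11   0.012]
slot [275.3 206.1] 0.57 [ 0.51  -0.042  0.012]
test_stand [278.6 203.7] 0.87 [ 0.515 -0.042  0.   ]
test_stand [166.7 242.2] 0.65 [ 0.346 -0.103  0.   ]
5.15 [-0.028  0.22   1.855  0.     1.066 -0.029] [-0.019  0.188 -0.442]
meter [280.3 197.1] 0.56 [ 0.563 -0.242  0.   ]
nose_tip [269.3 165.7] 0.44 [ 0.501 -0.258  0.065]
7.25 [-0.468  0.272  1.663 -0.     1.206 -2.039] [-0.01   0.354  0.125]
```

View pics/m.png

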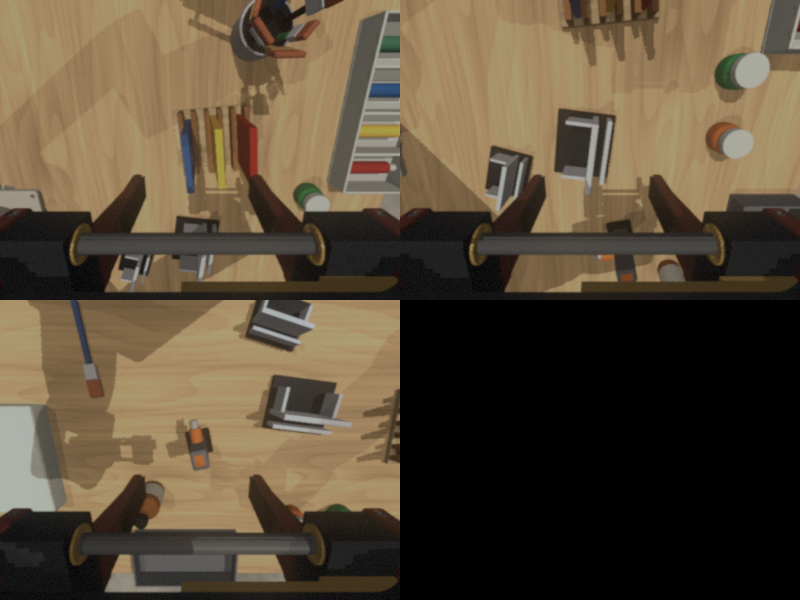

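The wrist views show the rack with blue leftmost, the larger stand at centre with its lip on the +x side, and the meter with its nose towards -x. They are too coarse for yaw, so I'll take closer ones.

```bash
cat >> h.py <<'E'
def load(n): return {k:v for k,v in np.load(n+'.npz').items()}
def look(name,tgt,h,yaw):
    C=np.load('C.npy'); q=down(yaw); Rm=R.from_quat(q).as_matrix(); d=Rm@C[:3,2]
    cam=np.array([tgt[0],tgt[1],h])+Rm@C[:3,3]; hit=cam+(tgt[2]-cam[2])/d[2]*d
    manip.reach([2*tgt[0]-hit[0],2*tgt[1]-hit[1],h],q.tolist()); manip.hold(.3)
    p=eyes.grab_frame('wrist'); save(p,name+'.png')
    np.savez(name,**{k:p[k] for k in('pixels','fx','fy','cx','cy','extrinsics')})
    return p
E
python3 - <<'E'
from h import *
np.set_printoptions(precision=3,suppress=True)
for name,t,h,names,y in [('meter2',(.555,-.25,.02),.2,{'meter':0,'nose_tip':.065},-np.pi/2 if False else np.pi/2),('stand2',(.51,-.04,.02),.18,{'slot':.012,'test_stand':0},0),('rack2',(.475,.24,.1),.24,{'blue_panel':.012,'drying_rack':0},0)]:
    p=look(name,t,h,y)
    for n,z in names.items():
        for r in landmark_of(p,n)[:2]: print(n,np.round(r['xy'],1),round(r['conf'],2),atz(p,r['xy'],z))
print(telemetry.read_state()['clock'])
a=[cv2.imread(f'pics/{n}.png')[60:270,120:460] for n in ('rack2','stand2','meter2')]
cv2.imwrite('pics/m2.png',cv2.resize(np.vstack(a),(680,1260))[:,:]) 
b=[cv2.resize(x,(400,248)) for x in a]
cv2.imwrite('pics/m2.png',np.vstack([np.hstack(b[:2]),np.hstack([b[2],b[2]*0])]))
E
```

```text
meter [281.6 209.1] 0.75 [ 0.563 -0.243  0.   ]
nose_tip [265.7 172.1] 0.58 [ 0.502 -0.261  0.065]
slot [147.  258.9] 0.77 [ 0.351 -0.108  0.012]
slot [279.3 209.6] 0.62 [ 0.514 -0.043  0.012]
test_stand [147.3 250.5] 0.94 [ 0.347 -0.102  0.   ]
test_stand [281.7 206.4] 0.69 [ 0.517 -0.043  0.   ]
blue_panel [274.1 193.6] 0.92 [0.473 0.233 0.012]
blue_panel [455.6 276.2] 0.51 [0.743 0.106 0.012]
drying_rack [308.1 185.5] 0.62 [0.52  0.241 0.   ]
11.8917
```

View pics/m2.png

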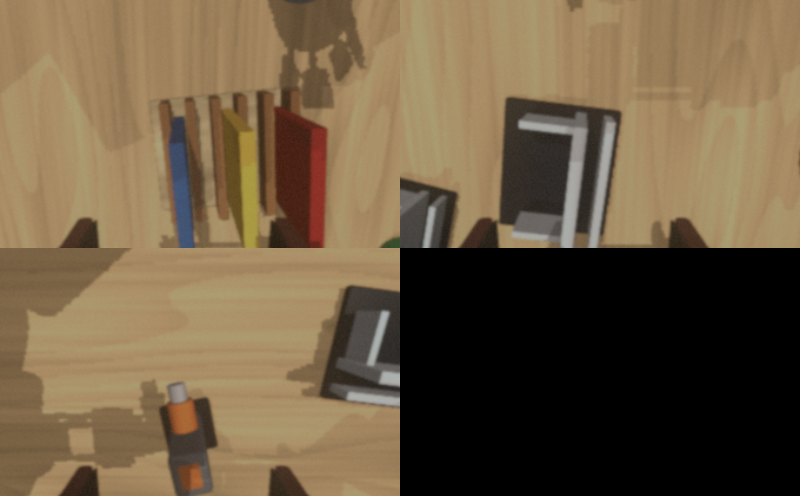

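The close views are clean: blue is the left panel, the stand shows its backrest and lip, and the meter's nose points up in the image. Next I fit silhouettes to get poses.

```bash
cat > fit.py <<'E'
from h import *
from scipy.optimize import minimize
from itertools import product
S=4
def box(x0,x1,y0,y1,z0,z1): return np.array(list(product((x0,x1),(y0,y1),(z0,z1))))
def cyl(r,x0,x1,z): 
    a=np.linspace(0,2*np.pi,25); return np.array([[x,r*np.cos(t),z+r*np.sin(t)] for x in(x0,x1) for t in a])
M={'blue':[box(-.006,.006,-.05,.05,.052,.152)],
 'stand':[box(-.085,.025,-.065,.065,0,.012),box(-.018,-.008,-.06,.06,.012,.095),box(.008,.016,-.06,.06,.012,.052)],
 'meter':[box(-.028,.028,-.027,.027,0,.012),box(-.018,.018,-.015,.015,.012,.125),cyl(.012,-.045,-.018,.065),cyl(.008,-.06,-.045,.065)]}
def mask(p,kind):
    im=cv2.resize(p['pixels'],None,fx=S,fy=S,interpolation=cv2.INTER_CUBIC).astype(np.float32)
    r,g,b=im[...,0],im[...,1],im[...,2]; mx=im.max(2); sat=(mx-im.min(2))/(mx+1)
    if kind=='blue': return ((b>1.25*r)&(b>40)).astype(np.float32)
    m=(sat<.28)
    if kind=='meter': m|=(sat>.72)&(r>110)
    return m.astype(np.float32)
def render(p,kind,v,shape):
    c,s=np.cos(v[2]),np.sin(v[2]); out=np.zeros(shape,np.uint8)
    for B in M[kind]:
        W=np.c_[v[0]+c*B[:,0]-s*B[:,1],v[1]+s*B[:,0]+c*B[:,1],B[:,2]]
        u=((proj(p,W)+.5)*S-.5).astype(np.float32); h=cv2.convexHull(u)
        cv2.fillConvexPoly(out,np.round(h*16).astype(np.int32),255,cv2.LINE_AA,4)
    return out.astype(np.float32)/255
def fit(kind,names,v0):
    P=[load(n) for n in names]; D=[]
    for p in P:
        m=mask(p,kind); w=cv2.dilate(render(p,kind,v0,m.shape),np.ones((61,61)))
        ys,xs=np.where(w>0); sl=np.s_[max(ys.min(),0):min(ys.max(),250*S),xs.min():xs.max()]
        D.append((p,m,w,sl))
    def f(u):
        v=np.array(v0)+np.array(u)*[.01,.01,.1]; e=0
        for p,m,w,sl in D: e+=(np.abs(render(p,kind,v,m.shape)-m)*w)[sl].sum()/w[sl].sum()
        return e
    best=min((minimize(f,[0,0,a],method='Nelder-Mead',options=dict(initial_simplex=np.array([[0,0,a],[.7,0,a],[0,.7,a],[0,0,a+.8]]),xatol=1e-3,fatol=1e-6)) for a in(-1,0,1)),key=lambda r:r.fun)
    v=np.array(v0)+best.x*[.01,.01,.1]
    p,m,w,sl=D[0]; o=np.dstack([m,render(p,kind,v,m.shape),m*0])[sl]*255
    return v,best.fun,o.astype(np.uint8)
E
python3 - <<'E'
from fit import *
T=[]
for k,sets,v0 in [('blue',[['rack2'],['rack'],['rack2','rack']],(.475,.238,0.03)),('stand',[['stand'],['stand2'],['meter'],['stand','stand2','meter']],(.515,-.043,-.1)),('meter',[['meter2'],['meter'],['meter2','meter']],(.563,-.245,.2))]:
    for s in sets: v,e,o=fit(k,s,v0); print(k,s,v.round(4),round(e,4))
    T.append(cv2.resize(o,(260,300)))
cv2.imwrite('pics/fit.png',np.hstack(T))
E
```

```text
blue ['rack2'] [0.4748 0.2218 0.0577] 0.078
blue ['rack'] [0.4724 0.2088 0.0303] 0.1224
blue ['rack2', 'rack'] [0.4747 0.2194 0.0518] 0.2255
stand ['stand'] [ 0.5138 -0.05   -0.0509] 0.1395
stand ['stand2'] [ 0.5136 -0.0493 -0.065 ] 0.0942
stand ['meter'] [ 0.5167 -0.0264 -0.1224] 0.0888
stand ['stand', 'stand2', 'meter'] [ 0.5141 -0.0464 -0.0908] 0.4293
meter ['meter2'] [ 0.6126 -0.2444 -0.0906] 0.1739
meter ['meter'] [ 0.5631 -0.246   0.1849] 0.3371
meter ['meter2', 'meter'] [ 0.5648 -0.2458  0.1835] 0.7027
```

View pics/fit.png

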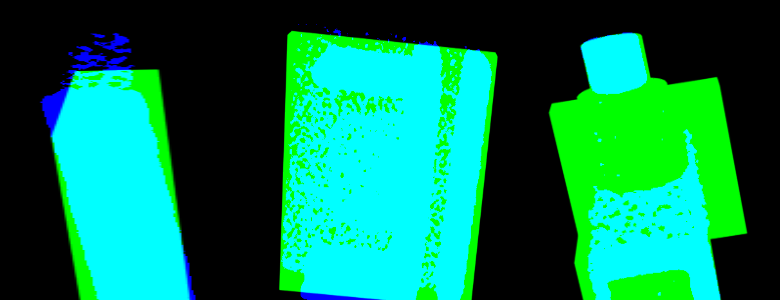

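The masks need better thresholds. I'll print typical colours and refit, checking the outlines on the real pictures.

```bash
python3 - <<'E'
s=open('fit.py').read()
s=s.replace("return ((b>1.25*r)&(b>40))","return cv2.morphologyEx(((b>1.05*r)&(b>g)).astype(np.uint8),cv2.MORPH_OPEN,np.ones((9,9)))")
s=s.replace("    m=(sat<.28)\n","    m=(sat<.28)|(mx<62)\n").replace("(sat>.72)&(r>110)","(sat>.66)&(r>90)")
s=s.replace("return v,best.fun,o.astype(np.uint8)","""g=cv2.cvtColor(cv2.resize(p['pixels'],None,fx=S,fy=S),cv2.COLOR_RGB2BGR)
    for B in M[kind]:
        c,sn=np.cos(v[2]),np.sin(v[2]); W=np.c_[v[0]+c*B[:,0]-sn*B[:,1],v[1]+sn*B[:,0]+c*B[:,1],B[:,2]]
        cv2.polylines(g,[cv2.convexHull(np.round((proj(p,W)+.5)*S).astype(np.int32))],1,(255,0,255),1)
    return v,best.fun,np.vstack([g[sl],o.astype(np.uint8)])""")
open('fit.py','w').write(s)
E
python3 - <<'E'
from fit import *
p=load('meter2')['pixels']; print('wood',p[130,170],p[80,300]); 
# crop->full: x=120+cx*340/400, y=60+cy*210/248
f=lambda n,cx,cy:load(n)['pixels'][int(60+cy*.847),int(120+cx*.85)]
print('foot',f('meter2',210,185),'barrel',f('meter2',183,170),'body',f('meter2',190,195),'shadow',f('meter2',100,190),'base',f('stand2',525,160) if 0 else f('stand2',110,200),f('stand2',145,170),'blue',f('rack2',182,180),f('rack2',178,128),f('rack2',186,220))
T=[]
for k,sets,v0 in [('blue',[['rack'],['rack2']],(.475,.235,0.05)),('stand',[['stand'],['meter'],['stand','meter','stand2'],['stand2']],(.514,-.043,-.1)),('meter',[['meter'],['meter2']],(.563,-.245,.2))]:
    for s in sets: v,e,o=fit(k,s,v0); print(k,s,v.round(4),round(e,4))
    T.append(cv2.resize(o,(265,600)))
cv2.imwrite('pics/fit2.png',np.hstack(T))
E
```

```text
wood [172 153 111] [164 135  97]
foot [55 43 32] barrel [169 103  54] body [64 54 44] shadow [127 101  71] base [49 42 36] [55 49 47] blue [ 66  83 114] [55 56 69] [ 67  84 116]
blue ['rack'] [0.4734 0.2305 0.0348] 0.1075
blue ['rack2'] [0.4743 0.2322 0.0652] 0.0533
stand ['stand'] [ 0.5154 -0.0441 -0.1127] 0.0696
stand ['meter'] [ 0.5145 -0.037  -0.1183] 0.056
stand ['stand', 'meter', 'stand2'] [ 0.5143 -0.0427 -0.1018] 0.2061
stand ['stand2'] [ 0.5157 -0.0433 -0.1173] 0.0455
meter ['meter'] [ 0.5628 -0.246   0.186 ] 0.2108
meter ['meter2'] [ 0.5667 -0.2455  0.1804] 0.163
```

View pics/fit2.png

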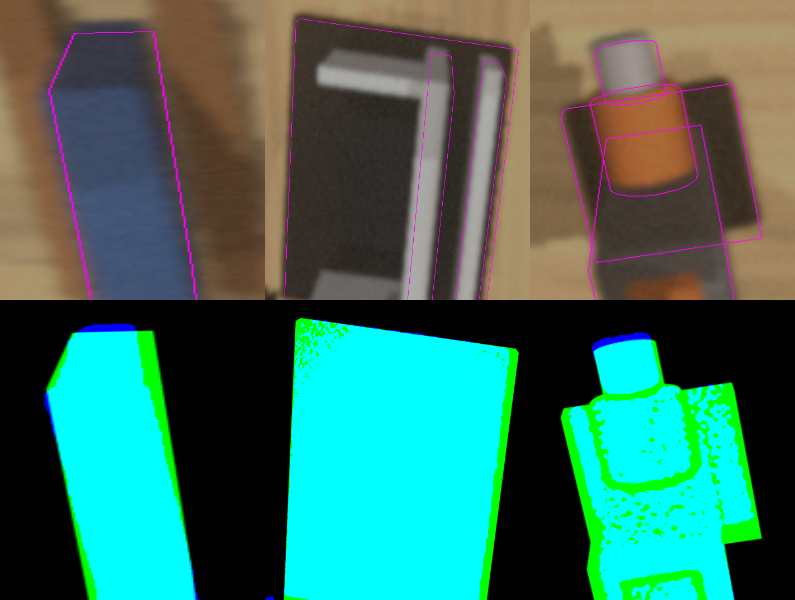

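The mask thresholds shrink the shapes, so I'll set them midway between the object and wood colours and refit.

```bash
sed -i 's/(b>1.05\*r)&(b>g)/(b>.93*r)\&(b>.9*g)/; s/(sat<.28)|(mx<62)/(sat<.25)|(mx<92)/; s/(sat>.66)&(r>90)/(sat>.54)/' fit.py
python3 - <<'E'
from fit import *
T=[]
for k,sets,v0 in [('blue',[['rack'],['rack2']],(.475,.235,0.05)),('stand',[['stand'],['meter'],['stand2']],(.514,-.043,-.1)),('meter',[['meter'],['meter2']],(.563,-.245,.2))]:
    for s in sets: v,e,o=fit(k,s,v0); print(k,s,v.round(4),round(e,4))
    T.append(cv2.resize(o,(265,600)))
cv2.imwrite('pics/fit3.png',np.hstack(T))
E
```

```text
blue ['rack'] [0.4734 0.2319 0.0447] 0.0872
blue ['rack2'] [0.4742 0.2338 0.0736] 0.04
stand ['stand'] [ 0.5142 -0.0423 -0.1193] 0.0378
stand ['meter'] [ 0.5139 -0.0392 -0.1209] 0.0474
stand ['stand2'] [ 0.5147 -0.0419 -0.1201] 0.0175
meter ['meter'] [ 0.5638 -0.2459  0.1797] 0.0892
meter ['meter2'] [ 0.5651 -0.2457  0.1819] 0.049
```

View pics/fit3.png

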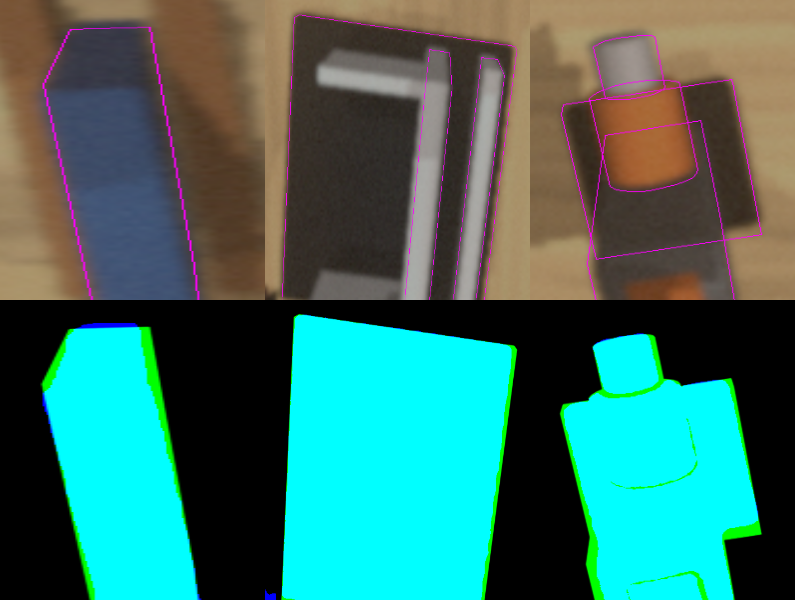

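Fits agree to 1–2 mm: panel (0.474, 0.233, yaw 0.065), stand (0.5145, −0.042, yaw −0.12), meter (0.565, −0.246, yaw 0.18). Now I grasp the panel.

```bash
python3 - <<'E'
from h import *
np.set_printoptions(precision=4,suppress=True)
q=down(.065).tolist(); x,y=.4743,.233
manip.gripper_to(.038,20)
manip.reach([x,y,.2],q)
print('stop',manip.servo_line([x,y,.1215],vel=.08,f_stop=8))
manip.gripper_to(0,20)
s=telemetry.read_state(); print(s['finger_gap'],s['grasp_force'],s['tool_pos'],s['wrist_force'])
manip.servo_line([x,y,.245],vel=.12)
s=telemetry.read_state(); print(s['clock'],s['finger_gap'],s['grasp_force'],s['wrist_force'])
a=-.12; sx,sy=.5145,-.042
manip.reach([sx,sy,.245],down(a).tolist()); manip.hold(.3)
s=telemetry.read_state(); print(s['clock'],s['finger_gap'],s['tool_pos'],s['wrist_force'])
p=eyes.grab_frame('wrist'); save(p,'held.png'); p2=eyes.grab_frame('scene'); save(p2,'held_s.png')
for n in ('blue_panel','spot','slot'):
    for pp,c in((p2,'s'),):
        for r in landmark_of(pp,n)[:2]: print(n,c,np.round(r['xy'],1),round(r['conf'],2), proj(pp,[[sx,sy,.136],[sx+.006,sy,.231],[sx,sy,.012]]).round(1).tolist())
a=cv2.imread('pics/held.png')[100:420]; b=cv2.imread('pics/held_s.png')[80:300,130:400]
cv2.imwrite('pics/held2.png',np.hstack([cv2.resize(a,(400,229)),cv2.resize(b,(400,326))[:229]])) if 0 else cv2.imwrite('pics/held2.png',np.hstack([cv2.resize(a,(400,326)),cv2.resize(b,(400,326))]))
E
```

```text
stop False
0.01156081957688813 19.990492165088654 [0.4744 0.233  0.1217] [-0.0197  0.1707  2.9517]
15.9333 0.012212874070579775 19.988726377487183 [-0.2849  0.9408 -1.0958]
17.3083 0.011932472103057007 [ 0.5146 -0.0411  0.245 ] [-0.0378  0.119  -0.4084]
blue_panel s [252.7 183. ] 0.91 [[252.3, 184.5], [253.7, 152.7], [253.2, 222.4]]
spot s [254.7 155.7] 0.67 [[252.3, 184.5], [253.7, 152.7], [253.2, 222.4]]
slot s [188.5 219.8] 0.91 [[252.3, 184.5], [253.7, 152.7], [253.2, 222.4]]
slot s [255.4 224.6] 0.62 [[252.3, 184.5], [253.7, 152.7], [253.2, 222.4]]
```

View pics/held2.png

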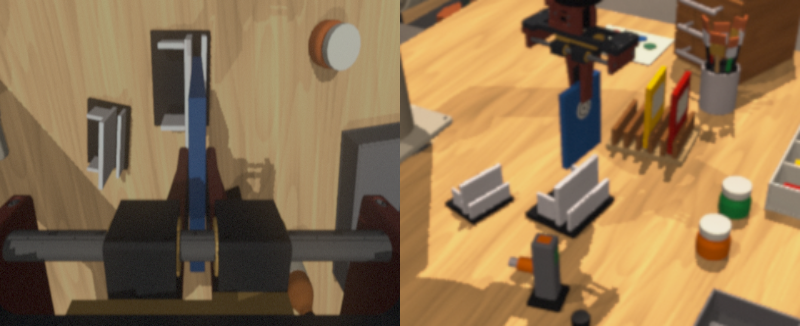

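The panel is held upright over the slot (left image, panel at about (197,130); right image, mark facing +x towards the camera). Next is a guarded descent.

```bash
python3 - <<'E'
from h import *
np.set_printoptions(precision=4,suppress=True)
c,s_=np.cos(-.12),np.sin(-.12); sx,sy=.5145,-.042
def st(t):
    s=telemetry.read_state(); print(t,s['clock'],s['tool_pos'],s['wrist_force'],s['torque'],s['finger_gap']); return s
st('0')
for dx in (0,.002,-.002,.004,-.004):
    P=[sx+c*dx,sy+s_*dx]
    if manip.servo_line(P+[.21],vel=.1,f_stop=5): print('early')
    hit=manip.servo_line(P+[.1205],vel=.04,f_stop=5); s=st((dx,hit))
    if s['tool_pos'][2]<.126: break
    manip.servo_line(P+[s['tool_pos'][2]+.006],vel=.05)
E
```

```text
0 17.5583 [ 0.5145 -0.0418  0.245 ] [-0.2747 -0.6812 -0.5259] [-0.0499  0.119   0.0288] 0.011946212466198992
(0, True) 20.1167 [ 0.5145 -0.042   0.1217] [-0.0022 -0.1386  4.2758] [-0.0978  0.1185 -0.012 ] 0.011900585625028761
```

```bash
python3 - <<'E'
from h import *
np.set_printoptions(precision=4,suppress=True)
c,s_=np.cos(-.12),np.sin(-.12)
P=np.array(telemetry.read_state()['tool_pos']); P0=P.copy()
print(manip.servo_line((P-[.004*c,.004*s_,0]).tolist(),vel=.01,f_stop=3))
s=telemetry.read_state(); print(s['tool_pos']-P0,s['wrist_force'])
manip.gripper_to(.036); manip.hold(.2)
P=np.array(s['tool_pos']); manip.servo_line([P[0],P[1],.24],vel=.15)
# back off for a wrist look from +x side-ish above, and on to the meter
p=look('seat',(.52,-.045,.1),.26,0)
p2=eyes.grab_frame('scene'); save(p2,'seat_s.png')
for n in ('blue_panel','spot'):
  for pp,z in((p,0),(p2,0)):
    for r in landmark_of(pp,n)[:2]: print(n,np.round(r['xy'],1),round(r['conf'],2),atz(pp,r['xy'],.107 if n=='spot' else .012))
a=cv2.imread('pics/seat.png')[60:300,120:460]; b=cv2.imread('pics/seat_s.png')[130:270,170:340]
cv2.imwrite('pics/seat2.png',np.hstack([cv2.resize(a,(400,300)),cv2.resize(b,(400,300))])); print(telemetry.read_state()['clock'])
E
```

```text
True
[-0.0005  0.     -0.    ] [-0.3197  0.3101  4.2184]
blue_panel [271.2 184.5] 0.89 [ 0.5127 -0.0368  0.012 ]
blue_panel [253.1 218.6] 0.94 [ 0.5065 -0.028   0.012 ]
spot [252.  197.3] 0.61 [ 0.5207 -0.0558  0.107 ]
22.9
```

View pics/seat2.png

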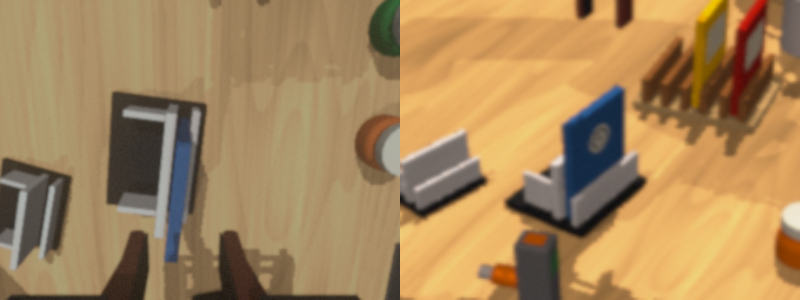

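The panel is seated upright with its mark outwards. Next I measure the spot with a panel fit and the disc centroid.

```bash
python3 - <<'E'
from fit import *
np.set_printoptions(precision=4,suppress=True)
M['blue']=[box(-.006,.006,-.05,.05,.055,.152)]
v,e,o=fit('blue',['seat'],(.5145,-.042,-.12)); print('panel fit',v,e)
M['blue']=[box(-.006,.006,-.05,.05,.135,.152)]
p=eyes.grab_frame('scene')
pr=proj(p,[[.5205,-.043,.107]])[0]; print('pred',pr)
im=p['pixels'].astype(float); u0,w0=np.round(pr).astype(int)
win=im[w0-14:w0+15,u0-14:u0+15]; r,b=win[...,0],win[...,2]
w=np.clip((r/b-.62)/.3,0,1)  # non-blue-ness
yy,xx=np.mgrid[w0-14:w0+15,u0-14:u0+15]; blue=(b>1.2*r).astype(np.uint8)
# disc = non-blue hole inside the blue area
fill=cv2.morphologyEx(blue,cv2.MORPH_CLOSE,cv2.getStructuringElement(cv2.MORPH_ELLIPSE,(19,19)))
for l in range(0,29): print(''.join('.#'[k] for k in blue[l]))
n,lab,stt,cen=cv2.connectedComponentsWithStats((1-blue).astype(np.uint8))
print(stt,cen+[u0-14,w0-14])
E
```

```text
panel fit [ 0.5152 -0.038  -0.1432] 0.29605767130851746
pred [254.3663 194.6356]
........################.....
.......#################.....
......##################.....
....####################.....
...#####################.....
..######################.....
.#######################.....
##############....######.....
#############......#####.....
#############......#####.....
############.......#####.....
############.......#####.....
###########........#####.....
###########.......######.....
###########.......######.....
###########.......######.....
##########.......#######.....
##########.......#######.....
##########......########.....
###########....#########.....
########################.....
########################.....
########################.....
#######################......
######################.......
#####################........
####################.........
###################..........
##################...........
[[  0   0  24  29 561]
 [  0   0   8   7  31]
 [ 18   0  11  29 166]
 [ 10   7   9  13  83]] [[251.2424 195.3494]
 [242.3871 182.9032]
 [265.4096 196.5602]
 [254.1566 194.0361]]
```

The disc centroid (254.2, 194.0) is within 1.5 mm of where kinematics predicts the spot, so I use (0.520, −0.042, 0.1075). Next I pick up the meter.

```bash
python3 - <<'E'
from h import *
np.set_printoptions(precision=4,suppress=True)
def st(t):
    s=telemetry.read_state(); print(t,s['clock'],s['tool_pos'],s['wrist_force'],s['finger_gap'],s['grasp_force']); return s
q=down(.181-np.pi/2).tolist(); x,y=.565,-.2457
manip.gripper_to(.064,30)
manip.reach([x,y,.2],q)
print(manip.servo_line([x,y,.0815],vel=.08,f_stop=8)); st('down')
manip.gripper_to(0,30); st('grip')
manip.servo_line([x,y,.2],vel=.1); manip.hold(.3); st('up')
u=np.array([np.cos(-.12),np.sin(-.12)]); spot=np.array([.5202,-.0425])
A=spot+u*.095
manip.reach([*A,.2],down(-.12-np.pi/2).tolist())
manip.servo_line([*A,.1075-.065+.0815],vel=.1); manip.hold(.4); st('standoff')
p=eyes.grab_frame('scene'); save(p,'so.png')
w=eyes.grab_frame('wrist'); save(w,'sow.png')
for n,z in (('nose_tip',.1075),('spot',.1075),('meter',.0425)):
    for r in landmark_of(p,n)[:1]: print(n,np.round(r['xy'],1),round(r['conf'],2),atz(p,r['xy'],z))
print('exp',proj(p,[[*(spot+u*.035),.1075],[*spot,.1075],[*A,.0425]]))
b=cv2.imread('pics/so.png')[100:300,150:350]
cv2.imwrite('pics/so2.png',np.hstack([cv2.resize(b,(400,400)),cv2.resize(cv2.imread('pics/sow.png'),(400,400))]))
E
```

```text
False
down 26.1917 [ 0.5654 -0.2459  0.082 ] [-0.7473 -0.1111 -0.8805] 0.06415396400594438 0.0
grip 26.8167 [ 0.5649 -0.2457  0.0815] [-0.4675 -0.1266  0.5281] 0.029899679651577967 29.945510029792786
up 28.45 [ 0.5649 -0.2456  0.1996] [ 0.3249  0.1614 -1.5412] 0.02990272875820977 29.944970905780792
standoff 30.5667 [ 0.6147 -0.0539  0.1243] [-0.8053 -0.0523 -2.0675] 0.030042690163653154 29.945016503334045
nose_tip [266.6 198.4] 0.39 [ 0.556  -0.0434  0.1075]
spot [254.5 195.5] 0.89 [ 0.5229 -0.0467  0.1075]
meter [252.8 220.8] 0.7 [ 0.5288 -0.0689  0.0425]
exp [[265.6233 198.966 ]
 [254.3545 194.3433]
 [285.0544 227.337 ]]
```

View pics/so2.png

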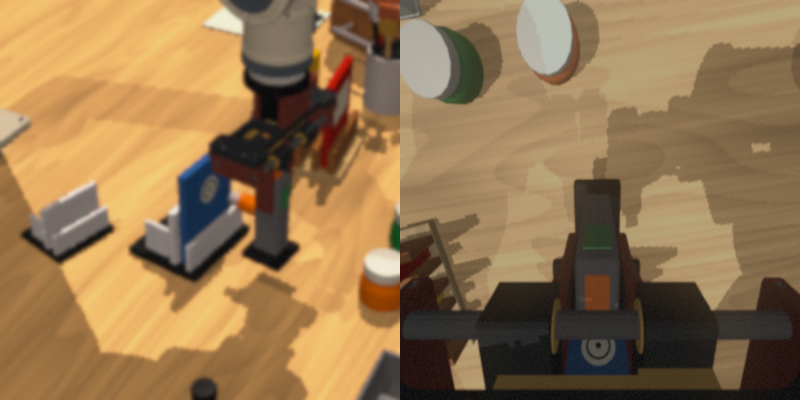

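The meter is held level. In the wrist view the mark (597,347) lines up with the meter's centreline (597). Now I press in small steps, watching the force.

```bash
python3 - <<'E'
from h import *
np.set_printoptions(precision=4,suppress=True)
u=np.array([np.cos(-.12),np.sin(-.12)]); spot=np.array([.5202,-.0425]); z=.124
def force(t=.25):
    manip.hold(t); f=[]
    for _ in range(6): manip.hold(.03); f.append(telemetry.read_state()['wrist_force'][:2]@u)
    return np.mean(f)
manip.servo_line([*(spot+u*.070),z],vel=.05); f0=force(.4); print('base',f0)
d=.064; F=0
while d>.045:
    manip.servo_line([*(spot+u*d),z],vel=.02); F=force()-f0
    print(round(d,4),round(F,2),round(telemetry.read_state()['clock'],1))
    if F>2.5: break
    d-=.002 if F<.5 else .001
s=telemetry.read_state(); print(s['tool_pos'],s['wrist_force'],s['clock'])
E
```

```text
base 0.0926536381946107
0.064 -0.48 33.0
0.062 -0.08 33.7
0.06 -0.0 34.4
0.058 0.79 35.1
0.057 1.37 35.8
0.056 1.7 36.5
0.055 2.51 37.2
[ 0.5748 -0.0491  0.124 ] [ 1.3735 -0.9481 -0.4497] 37.1667
```

```bash
python3 - <<'E'
from h import *
np.set_printoptions(precision=3,suppress=True)
u=np.array([np.cos(-.12),np.sin(-.12)]); spot=np.array([.5202,-.0425])
def force(n=40):
    f=[]
    for _ in range(n): manip.hold(.04); f.append(telemetry.read_state()['wrist_force'])
    f=np.array(f); return f.mean(0),f.std(0),f.mean(0)[:2]@u
print(force())
manip.servo_line([*(spot+u*.0545),.124],vel=.01); manip.hold(.3); print(force())
p=eyes.grab_frame('scene'); save(p,'end.png'); w=eyes.grab_frame('wrist'); save(w,'endw.png')
for n in ('spot','blue_panel','nose_tip'):
    for r in landmark_of(p,n)[:1]: print(n,np.round(r['xy'],1),round(r['conf'],2))
print(telemetry.read_state()['clock'])
b=cv2.imread('pics/end.png')[130:260,190:320]
cv2.imwrite('pics/end2.png',np.hstack([cv2.resize(b,(400,400)),cv2.resize(cv2.imread('pics/endw.png')[210:],(400,400))]))
E
```

```text
(array([ 2.172, -0.7  , -1.14 ]), array([0.501, 0.47 , 0.4  ]), np.float64(2.2402865749139105))
(array([ 2.237, -0.836, -0.871]), array([0.441, 0.467, 0.558]), np.float64(2.321348047182396))
spot [253.  197.1] 0.72
blue_panel [254.9 217.9] 0.87
nose_tip [255.1 228.1] 0.35
41.3
```

View pics/end2.png

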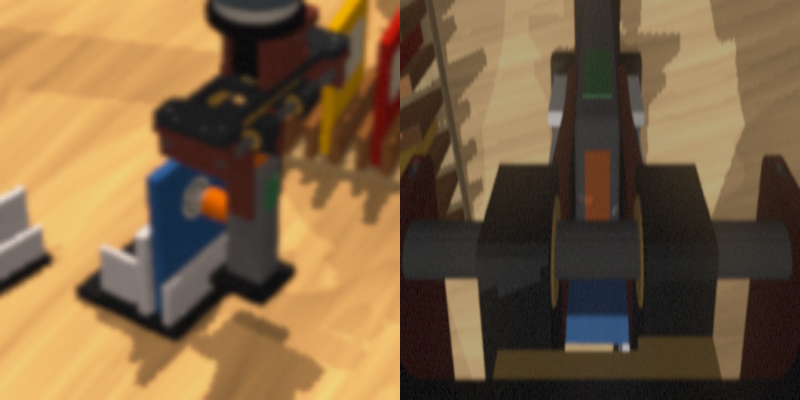

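Force of about 2.3 N means the nose is in about 3.7 mm. The panel is still upright and the nose is on the disc. I add 1 mm and hand in.

```bash
python3 - <<'E'
from h import *
u=np.array([np.cos(-.12),np.sin(-.12)]); spot=np.array([.5202,-.0425])
manip.servo_line([*(spot+u*.0535),.124],vel=.01); manip.hold(.5)
f=[]
for _ in range(30): manip.hold(.04); f.append(telemetry.read_state()['wrist_force'][:2]@u)
print(np.mean(f))
if 1.7<np.mean(f)<4.2: print(manip.finish_job())
E
```

```text
2.5790982152303332
the job is handed in; nothing more can be done
None
```

The job is handed in, but I don't have the judge's result: the blue panel stands released in the test stand's slot with its mark outwards, and the gripper holds the meter's nose on the mark at about 2.6 N, roughly 4.5 mm in.

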